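Pour out the celeriac and clear the stalk ends

ROBOT

A 6-joint arm with a two-finger parallel gripper is mounted at the origin on the work surface. World frame = base frame: x ahead of the robot, y to its left, z up, the work surface at z = 0. Lengths are in m, angles in rad, forces in N, time in s.
With the tool pointing down it reaches from about 0.35 to 0.775 m from the base axis. Payload 7.3 kg.
Tool frame: the origin (TCP) lies at the very end of the fingers, on their centre line; the grasp point (between the pads) lies robot.pinch_z behind it (robot.pinch_z is the distance from the TCP to the grasp point, in m); y points along the fingers, z is the direction in which the jaws open and shut, and the axes are right-handed (so a half turn about y gives the same grasp; the last joint's range is limited). The gripper opens to 92 mm and grips with 3 to 60 N. Pads are 19 mm wide; open, the fingers measure 130 mm over their backs; the gripper's body (75 mm by 190 mm) begins 47 mm behind the grasp point.
Start: joints at [1.014, 0.342, 1.524, -0, 1.275, -0.146], TCP at [0.21, 0.481, 0.227] pointing down, gripper open.
Joint ranges: [-2.53, 2.53], [-0.77, 2.02], [0.04, 2.7], [-1, 4.14], [0.28, 2.66], [-3.11, 3.11]. Speed limits (rad/s): [2.57, 2.57, 3.14, 3.14, 3.14, 3.14].

INTERFACE

Orientations are given as [roll, pitch, yaw] about the fixed x, y, z axes, in that order (R = Rz(yaw) Ry(pitch) Rx(roll)).
In Python, from cell import status, viewer, robot gives the robot as it stands. The module is installed in compiled form; this text tells all that it offers.
- The arm moves only by the shell command python3 -m pendant 'ROWS' [FORCE]. ROWS is JSON, a list that holds one entry, the list of rows, each a list of 7 numbers: the shift along the tool's x, y, z in cm, then the turn, a rotation vector about the tool's x, y, z in rad, then the finger opening in cm, from 0 to 9.18. A call has 1 to 20 rows; each row is the pose to reach, as a shift and turn from the pose commanded when the call began, along the tool's axes at that moment; what a row does not reach only later rows make up. A row lasts 1/10 s, in which the tool goes at most 50 mm and 8.59 degrees, less where a joint would pass 70% of its speed; a pose out of reach is approached as far as the arm can. A call with a gripper value outside its range is refused whole. The fingers move at their own pace and stop on an object; FORCE is the grip in N (left out, the last holds). Time passes only in rows, so rows that repeat a pose let the fingers close. It gives the time, the measured TCP pose, the force and the opening at its end, in the units of the state.
- status.observe(): the state, without advancing time (a new reading comes with each control period).
- viewer.read_camera(name): name is "scene" or "top" or "wrist"; returns a dict with "image" (420x560x3 uint8, red, green, blue), "range_z" (420x560 float32, m along the optical axis (not along the pixel's ray), 0 where there is no reading), "fx", "fy", "cx", "cy" (pixels), "camera_from_world" (4x4, takes a point from world to camera coordinates). Camera axes: x right, y up, looking along -z (the intrinsics and any distortion apply to the point x, -y, -z); pixel columns grow to the right and rows downward; lengths in m; the calibration is good to about 2 mm. The wrist camera is an equidistant fisheye: a pixel r from the principal point sees the ray r / f radians off the axis. A picture is of the moment at which its call begins.
- robot.hand_in(): hands the job in, once; it reports no verdict.
The state is a dict: "time": time; "qpos": joint angles; "qvel": joint speeds; "joint_efforts": joint torques, N m; "tool_pos": TCP position; "tool_rot": TCP orientation; "contact_force": force on the tool from outside, world axes, zero at the start; "torque": the same for the moment, N m; "opening": finger opening in m.
Only numpy, scipy, OpenCV 4.12 (cv2) and the standard library are available. Lean on these libraries where they do the work, as an engineer would, in place of code of your own. Each camera call takes 0.05 s, during which the arm holds its last target. There are 200 camera calls.

TASK

Stand the grey stoneware bowl upright in the middle of the trivet under the processor's spout, then lift the processor bowl's rear handle and tip it only as far as it takes for the spout flap to swing open and every celeriac chunk to slide out into the stoneware bowl (never right over on its face), and let it back down level. Put all the broccoli stalk ends lying on the counter into the crusher's hopper, and when everything is in place, press the crusher's start plunger fully down and let it spring back. Leave the stoneware bowl with its chunks on the trivet, and leave the scraper, cruet, mug, pepper mill and salt jar alone.

Things in the scene. Friction and masses are not known exactly. Their poses are not given: they have to be found in the camera images.
- stand: fixed pouring stand, grey plastic, that carries the clear processor bowl and, in front of it, the trivet. Origin on the counter straight below the spout lip; its x axis points from the spout back to the rear handle, its y axis lies along the tipping axis, z up. Its pedestal fills x 50 to 150 mm, y +-65 mm, up to z 112 mm; two pivot cheeks at y +-70 mm stand up to z 127 mm and forward to x = -5 mm
- spout_axis (a point): middle of the tipping axis, which is also the spout lip: on the stand at x = 0, y = 0, z = 120 mm; it runs along the stand's y axis
- caddy (a joint): tipping angle (rad) of the clear plastic food-processor bowl (a flat-sided box with a closed top, 145 mm long, 120 mm wide, 80 mm deep inside, 5 mm walls, its floor level with the tipping axis): 0 = standing level; grows as its rear handle is lifted and swung forwards over the spout; stop at 1.5. It weighs 0.45 kg and a weak spring and its weight (about 3 N at the handle) bring it back level, slowly, when let go. The pieces begin to slide at roughly 0.55 to 0.7
- handle (a point): middle of the bowl's rear handle: a level round bar 12 mm thick and 100 mm long, parallel to the tipping axis, 45 mm clear of the bowl's rear wall; when level it is 190 mm behind and 70 mm above the tipping axis (190 mm above the counter) and 14 mm below the bowl's top. It swings round the tipping axis with the bowl, and can turn in the grip
- flap (a joint): angle (rad) of the flip-up spout cap, a clear flap 108 mm wide and 70 mm high closing the bowl's open front, hinged along its upper edge: 0 = shut; it swings outwards by its own weight as the bowl is tipped (from about 0.35 rad on), and pieces push it further
- flap_edge (a point): middle of the lower edge of the spout flap
- trivet (a point): centre of the top of the dark silicone trivet in front of the spout (fixed disc 150 mm across, 6 mm thick), 83 mm in front of the tipping axis
- bowl_mid (a point): centre, half-way up, of the loose grey stoneware bowl: 62 mm high, 160 mm across its rim, foot 100 mm across, wall 7 mm thick and nearly upright near the rim; its rim is 31 mm above this point, the wall's middle at the rim is 76 mm from its axis; 0.45 kg. z is up
- crusher: fixed white food-waste crusher, 280 x 180 mm, 160 mm high. Origin on the counter below the centre of its open square hopper; the hopper's mouth is 160 mm high, 174 mm wide (y) and 173 mm long (x -90 to +84 mm), its floor at z = 50 mm. The closed console with the start plunger fills x -190 to -90 mm, up to z = 160 mm
- start (a joint): stroke (m) of the crusher's sprung start plunger: 0 = up, 0.010 = fully down (takes about 6 N); it springs back when let go
- start_top (a point): centre of the top of the start plunger, a steel button 36 mm across on the console, 137 mm from the crusher's origin towards its -x; 182 mm above the counter when up; moves straight down when pressed
- chunk0_mid (a point): centre of one cut celeriac chunk, cream, 60 (x) x 30 (y) x 30 (z) mm, 50 g, at the start inside the processor bowl; 2 to 4 are present, None if absent
- chunk1_mid (a point): centre of one cut celeriac chunk, cream, 60 (x) x 30 (y) x 30 (z) mm, 50 g, at the start inside the processor bowl; 2 to 4 are present, None if absent
- chunk2_mid (a point): centre of one cut celeriac chunk, cream, 60 (x) x 30 (y) x 30 (z) mm, 50 g, at the start inside the processor bowl; 2 to 4 are present, None if absent
- chunk3_mid (a point): centre of one cut celeriac chunk, cream, 60 (x) x 30 (y) x 30 (z) mm, 50 g, at the start inside the processor bowl; 2 to 4 are present, None if absent
- stalk0_mid (a point): centre of one broccoli stalk end, dull green, 72 (x) x 28 (y) x 26 (z) mm, 50 g, at the start lying on the counter; 3 or 4 are present, None if absent
- stalk1_mid (a point): centre of one broccoli stalk end, dull green, 72 (x) x 28 (y) x 26 (z) mm, 50 g, at the start lying on the counter; 3 or 4 are present, None if absent
- stalk2_mid (a point): centre of one broccoli stalk end, dull green, 72 (x) x 28 (y) x 26 (z) mm, 50 g, at the start lying on the counter; 3 or 4 are present, None if absent
- stalk3_mid (a point): centre of one broccoli stalk end, dull green, 72 (x) x 28 (y) x 26 (z) mm, 50 g, at the start lying on the counter; 3 or 4 are present, None if absent
- scraper: bystander: stainless dough scraper with a wooden grip, 90 x 150 mm, 20 mm high, lying flat; body origin at its underside
- cruet: bystander: glass cruet with a cork, 68 mm across, 160 mm tall; origin at the centre of its foot
- mug: bystander: white mug, 80 mm across plus handle, 90 mm tall; origin at the centre of its foot
- mill: bystander: turned wooden pepper mill, 56 mm across, 170 mm tall; origin at the centre of its foot
- salt: bystander: white salt jar, 56 mm across, 75 mm tall; origin at the centre of its foot
Not all that is in view belongs to the job. Leave any black look-alike of the part that bears stalk2_mid alone. Leave any orange look-alike of the part that bears stalk1_mid alone.

How it is judged:
On the way, in this order (a step that is already met when the one before it is completed fails the run):
1. the stoneware bowl stands upright on the trivet, within 30 mm of its middle, with the processor bowl still level (horizontal distance between bowl_mid and trivet below 0.03 m and height (world z) of bowl_mid below 0.046 m and angle between bowl_mid's own z axis and vertical below 0.12 rad and value of joint caddy below 0.1 rad), for 0.2 s.
2. the processor bowl is tipped and its flap has swung open (value of joint caddy above 0.4 rad and value of joint flap above 0.15 rad), for 0.1 s.
3. all celeriac chunks are in the stoneware bowl on the trivet (horizontal distance between bowl_mid and trivet below 0.03 m and height (world z) of bowl_mid below 0.046 m and angle between bowl_mid's own z axis and vertical below 0.12 rad and horizontal distance between each of chunk0_mid, chunk1_mid, chunk2_mid, chunk3_mid and bowl_mid below 0.08 m and height (world z) of each of chunk0_mid, chunk1_mid, chunk2_mid, chunk3_mid below 0.112 m), for 0.2 s.
4. with the processor bowl back level, all chunks in the bowl and all stalk ends in the hopper, the start plunger is pressed fully down (9 of 10 mm) (all of step 3 and value of joint start above 0.009 m and value of joint caddy below 0.08 rad and x of stalk0_mid in the frame of crusher between -0.088 and 0.088 m and y of stalk0_mid in the frame of crusher between -0.088 and 0.088 m and z of each of stalk0_mid, stalk1_mid, stalk2_mid, stalk3_mid in the frame of crusher below 0.145 m and x of stalk1_mid in the frame of crusher between -0.088 and 0.088 m and y of stalk1_mid in the frame of crusher between -0.088 and 0.088 m and x of stalk2_mid in the frame of crusher between -0.088 and 0.088 m and y of stalk2_mid in the frame of crusher between -0.088 and 0.088 m and x of stalk3_mid in the frame of crusher between -0.088 and 0.088 m and y of stalk3_mid in the frame of crusher between -0.088 and 0.088 m), for 0.05 s.
At the end, for the whole second after the job is handed in: The stoneware bowl stands upright and still on the trivet within 30 mm of its middle and holds all chunks, all stalk ends are in the crusher's hopper, the processor bowl is back level (below 0.08 rad) with its flap shut, the start plunger is up again, and no bystander has moved more than 60 mm (all of step 3 and x of stalk0_mid in the frame of crusher between -0.088 and 0.088 m and y of stalk0_mid in the frame of crusher between -0.088 and 0.088 m and z of each of stalk0_mid, stalk1_mid, stalk2_mid, stalk3_mid in the frame of crusher below 0.145 m and x of stalk1_mid in the frame of crusher between -0.088 and 0.088 m and y of stalk1_mid in the frame of crusher between -0.088 and 0.088 m and x of stalk2_mid in the frame of crusher between -0.088 and 0.088 m and y of stalk2_mid in the frame of crusher between -0.088 and 0.088 m and x of stalk3_mid in the frame of crusher between -0.088 and 0.088 m and y of stalk3_mid in the frame of crusher between -0.088 and 0.088 m and value of joint caddy below 0.08 rad and value of joint flap below 0.15 rad and value of joint start below 0.003 m and linear speed of bowl below 0.05 m/s and distance of each of scraper, cruet, mug, mill, salt from where it was at the start of the episode below 0.06 m); the robot touches nothing.
It fails at once if the processor bowl is tipped beyond 1.15 rad (66 degrees) (value of joint caddy above 1.15 rad).
It fails at once if the stoneware bowl is tipped over (beyond 0.8 rad) (angle between bowl_mid's own z axis and vertical above 0.8 rad).
It fails at once if a bystander is knocked over or moved more than 60 mm (distance of any of scraper, cruet, mug, mill, salt from where it was at the start of the episode above 0.06 m or angle between any of scraper, cruet, mug, mill, salt's own z axis and vertical above 0.6 rad).
Of stalk0, stalk1, stalk2, stalk3 only 3 to 4 are there at a start; the rules pass over those that are not, and their reading is None.
Of chunk0, chunk1, chunk2, chunk3 only 2 to 4 are there at a start; the rules pass over those that are not, and their reading is None.
At some moment in a run one of stalk0, stalk1, stalk2, stalk3 may be knocked a few centimetres aside while the robot is not near it.
Once in a run the grip may slacken for a moment while it holds something.
It also fails if it takes over 210 s, if anything falls off the work surface, if the arm or the gripper's body presses on something with over 40 N, if the wrist force passes 120 N, or if a joint passes its speed limit or range.

## Working session

There is one attempt and no reset: what is moved stays moved. The work goes in short steps, Python scripts to look and compute and a shell command to move; the robot and the scene stay as the last step left them, time stands still between calls to the robot, and variables do not carry over. Pictures are saved under pics/ and viewed, about 12 in all and at most 16, crops included, and the job is handed in when it is done.

```bash
mkdir -p pics; cat > h.py <<'E'
import numpy as np, cv2
from cell import status, viewer, robot
from scipy.spatial.transform import Rotation as R
def cam(n):
    c=viewer.read_camera(n); return c
def save(c,f):
    cv2.imwrite('pics/'+f, c['image'][:,:,::-1])
def cloud(c):
    h,w=c['range_z'].shape; v,u=np.mgrid[:h,:w]; z=c['range_z'].astype(float)
    X=(u-c['cx'])/c['fx']*z; Y=(v-c['cy'])/c['fy']*z
    P=np.stack([X,-Y,-z,np.ones_like(z)],-1)
    W=P@np.linalg.inv(c['camera_from_world']).T
    W=W[...,:3]; W[z==0]=np.nan; return W
def pose():
    s=status.observe(); return np.array(s['tool_pos']),R.from_euler('xyz',s['tool_rot']),s
def plan(target,rpy=None):
    p,r,s=pose(); d=r.inv().apply(np.array(target)-p)*100
    o='shift cm '+str(np.round(d,2))
    if rpy is not None: o+=' rotvec '+str(np.round((r.inv()*R.from_euler('xyz',rpy)).as_rotvec(),3))
    print(o)
E
python3 - <<'E'
from h import *
for n in ('scene','top'):
    c=cam(n); save(c,n+'0.png'); np.savez(n+'0.npz',W=cloud(c),im=c['image'])
    print(n,c['fx'],np.linalg.inv(c['camera_from_world'])[:3,3])
p,r,s=pose(); print(s, r.as_matrix(), robot.pinch_z)
E
```

```text
scene 409.11982511912487 [ 1.0072175  -0.30041311  0.98021848]
top 462.0500039821602 [0.40570774 0.03023682 1.57505646]
{'time': 0.1, 'qpos': array([ 1.01401344e+00,  3.42687822e-01,  1.52488305e+00,  3.36766544e-05,
        1.27540534e+00, -1.45999403e-01]), 'qvel': array([ 0.00012814, -0.00258009, -0.00047272,  0.00062486,  0.00018199,
       -0.00050615]), 'joint_efforts': array([ 7.83170217e-04, -4.32006848e+01, -2.44694746e+01,  7.17415893e-02,
        5.27692284e-02, -4.51823053e-05]), 'tool_pos': array([0.20943233, 0.48104099, 0.22610983]), 'tool_rot': array([-1.57216047e+00,  2.33142446e-04, -4.10793468e-01]), 'contact_force': array([-0.46645573,  0.21014755,  0.2276435 ]), 'torque': array([-0.01299733, -0.01047189, -0.02438878]), 'opening': 0.09208821174596188} [[ 9.16804226e-01 -7.58499306e-04  3.99336245e-01]
 [-3.99336897e-01 -1.15755181e-03  9.16803524e-01]
 [-2.33142444e-04 -9.99999042e-01 -1.36414515e-03]] 0.0188
```

View pics/scene0.png

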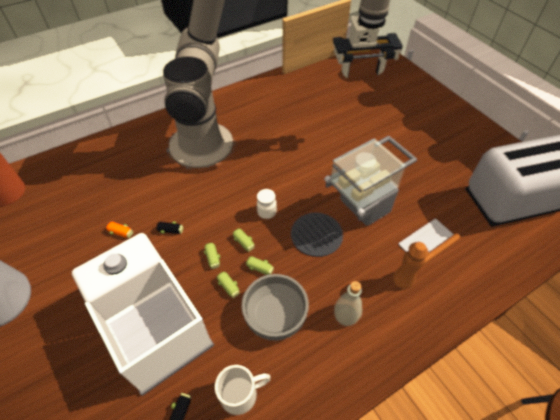

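View pics/top0.png

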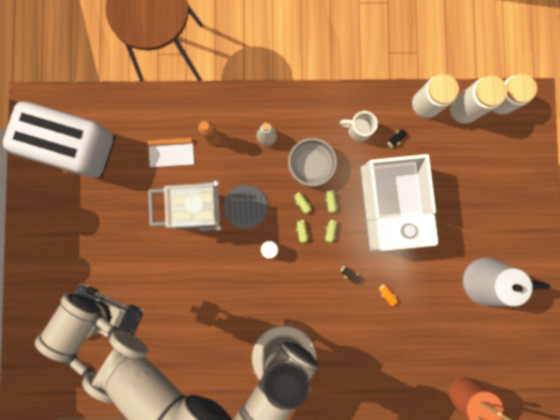

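Four green stalks are at top px (302,202), (331,201), (303,232) and (331,231). The bowl is at (312,162), the trivet at (246,206), the processor at (190,207) with its handle at (152,207), and the crusher at (400,200) with its plunger at (409,231). Next I'll measure all of them.

```bash
python3 - <<'E'
from h import *
d=np.load('top0.npz'); W=d['W']; im=d['im']
hsv=cv2.cvtColor(im,cv2.COLOR_RGB2HSV)
def fit(P):
    A=np.c_[2*P[:,:2],np.ones(len(P))]; s=np.linalg.lstsq(A,(P[:,:2]**2).sum(1),rcond=None)[0]
    return s[:2],np.sqrt(s[2]+s[0]**2+s[1]**2)
def box(u0,u1,v0,v1,z0,z1):
    m=np.zeros(W.shape[:2],bool); m[v0:v1,u0:u1]=1; return m&(W[...,2]>z0)&(W[...,2]<z1)
def circ(name,b):
    P=W[b]; print(name,len(P),fit(P),P[:,2].mean())
circ('bowlrim',box(280,345,130,195,.052,.075))
m=box(220,275,180,232,-.01,.02)&(im.sum(2)<150); P=W[m]
(c,r)=cv2.minEnclosingCircle(P[:,:2].astype(np.float32)); print('trivet',c,r,P[:,2].mean(), P[:,:2].mean(0))
def rect(n,m):
    P=W[m]; P=P[np.isfinite(P[:,0])]; print(n,len(P),cv2.minAreaRect(P[:,:2].astype(np.float32)*1000),P[:,2].max().round(3),np.median(P[:,2]).round(3),P[:,:2].mean(0).round(4))
g=((hsv[...,0]>28)&(hsv[...,0]<50)&(hsv[...,1]>100)&(hsv[...,2]>70)).astype(np.uint8)
g[:180]=0;g[250:]=0;g[:,:285]=0;g[:,350:]=0
n,l,st,ce=cv2.connectedComponentsWithStats(g)
for i in range(1,n):
    if st[i,4]>30: rect('stalk'+str(ce[i].round()),l==i)
rect('crusher',box(350,450,145,260,.150,.168))
circ('plunger',box(395,425,220,245,.172,.195))
rect('caddytop',box(165,225,175,235,.19,.23))
rect('handle',box(140,163,180,235,.17,.20))
rect('bar',box(140,158,192,222,.17,.20))
for n,b in dict(salt=(258,282,238,262,.05,.09),cruet=(255,280,118,150,.08,.2),mug=(335,380,110,142,.06,.1),mill=(195,222,115,150,.08,.2)).items(): rect(n,box(*b))
rect('stand cheeks',box(160,232,175,240,.10,.135))
E
```

```text
bowlrim 343 (array([ 0.65406965, -0.0989151 ]), np.float64(0.07564205187676411)) 0.06174848050344325
trivet (0.0, 0.0) 0.0 nan [nan nan]
stalk[331. 202.] 139 ((523.0267944335938, -161.37966918945312), (66.23455810546875, 26.127063751220703), 10.875919342041016) 0.035 0.025 [ 0.523  -0.1618]
stalk[302. 203.] 151 ((518.4530639648438, -67.21707153320312), (65.24623107910156, 28.278053283691406), 40.90882873535156) 0.035 0.025 [ 0.5179 -0.0668]
stalk[302. 232.] 148 ((422.8834533691406, -63.700599670410156), (67.81611633300781, 28.45882225036621), 13.740346908569336) 0.037 0.025 [ 0.4224 -0.0637]
stalk[330. 231.] 137 ((423.47857666015625, -159.35638427734375), (25.43357276916504, 62.76614761352539), 79.91419219970703) 0.036 0.026 [ 0.423  -0.1592]
crusher 2111 ((510.8720703125, -372.4893798828125), (280.1270751953125, 185.01663208007812), 5.171543598175049) 0.168 0.16 [ 0.4565 -0.3748]
plunger 183 (array([ 0.42413824, -0.37799427]), np.float64(0.016633671018619883)) 0.18158491049235856
caddytop 2114 ((503.8885498046875, 279.5966796875), (124.29016876220703, 157.3828887939453), 2.448915719
[... 410 characters left out ...]
531) 0.081 0.075 [0.3667 0.0444]
cruet 178 ((746.36083984375, 51.732669830322266), (42.60248565673828, 42.00490951538086), 89.60862731933594) 0.168 0.104 [0.7435 0.0516]
mug 235 ((770.7689819335938, -258.26031494140625), (79.06425476074219, 99.99815368652344), 20.269777297973633) 0.1 0.082 [ 0.7762 -0.2617]
mill 253 ((750.2133178710938, 239.17955017089844), (47.70599365234375, 47.89314270019531), 72.2114486694336) 0.177 0.158 [0.7457 0.2361]
stand cheeks 202 ((507.4444274902344, 272.9454345703125), (154.3319854736328, 151.70611572265625), 89.85511779785156) 0.135 0.125 [0.4731 0.2428]<stdin>:13: RuntimeWarning: Mean of empty slice.
  ret = ret.dtype.type(ret / rcount)
  ret = um.true_divide(
```

```bash
python3 - <<'E'
import cv2
im=cv2.imread('pics/top0.png')[120:270,130:460]; cv2.imwrite('pics/crop0.png',cv2.resize(im,None,fx=2.4,fy=2.4,interpolation=cv2.INTER_CUBIC))
E
```

```text
(no output)
```

View pics/crop0.png

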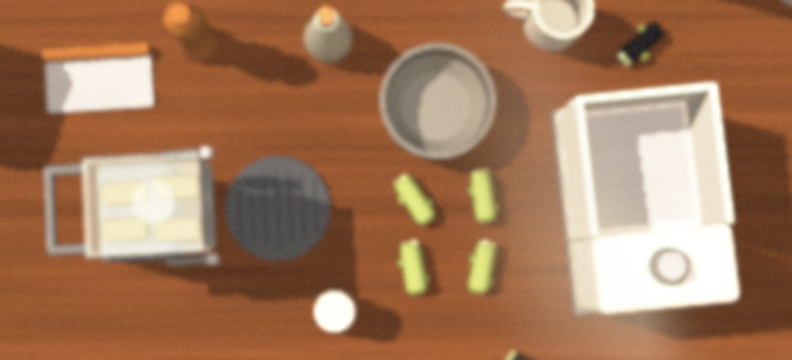

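The crop shows four cream chunks in the processor, the trivet at top px (246,206) and the crusher console on the robot's side. I'll pin down the trivet and stand axis, then go for the bowl.

```bash
python3 - <<'E'
from h import *
d=np.load('top0.npz'); W=d['W']; im=d['im']
hsv=cv2.cvtColor(im,cv2.COLOR_RGB2HSV)
print(W[206,246],W[180,300],hsv[206,246],hsv[150,330],hsv[215,215])
m=np.zeros(W.shape[:2],bool); m[175:240,219:280]=1
m&=(hsv[...,1]<110)&(hsv[...,2]<110)&(W[...,2]<.03)
P=W[m]; (c,r)=cv2.minEnclosingCircle(P[:,:2].astype(np.float32)); print('trivet',c,r,P.mean(0),len(P))
# cheek tips / front edges
m=np.zeros(W.shape[:2],bool); m[170:245,140:235]=1
m2=m&(W[...,2]>.19)&(W[...,2]<.215)
P=W[m2][:,:2].astype(np.float32)*1000; print('all top',cv2.minAreaRect(P))
for b in ((142,156,193,222),):
    q=np.zeros_like(m); q[b[2]:b[3],b[0]:b[1]]=1; q&=W[...,2]>.17; p=W[q]; print('bar fit y=f(x)',np.polyfit(p[:,0],p[:,1],1),p.mean(0))
plan([.578,-.0905,.18],[-np.pi/2,0,-np.pi/2])
E
```

```text
[0.51051245 0.12377905 0.01251532] [ 0.59150002 -0.05724593  0.06384934] [ 8 13 78] [ 17  59 146] [ 19  41 131]
trivet (0.5147266387939453, 0.13469411432743073) 0.08460906147956848 [0.49965685 0.12946011 0.00631573] 1287
all top ((502.98101806640625, 302.2684326171875), (124.1764144897461, 202.95187377929688), 2.7088396549224854)
bar fit y=f(x) [0.05995153 0.36702032] [0.49722663 0.39682981 0.19540503]
shift cm [ 56.62   4.65 -37.67] rotvec [1.00e-03 1.16e+00 1.00e-03]
```

```bash
python3 -m pendant '[[[0,-7,0,0,0,0,6],[0,-7,0,0,0,0,6],[56.6,-7,-37.7,0,1.16,0,6],[56.6,-7,-37.7,0,1.16,0,6],[56.6,-7,-37.7,0,1.16,0,6],[56.6,-7,-37.7,0,1.16,0,6],[56.6,-7,-37.7,0,1.16,0,6],[56.6,-7,-37.7,0,1.16,0,6],[56.6,-7,-37.7,0,1.16,0,6],[56.6,-7,-37.7,0,1.16,0,6],[56.6,-7,-37.7,0,1.16,0,6],[56.6,-7,-37.7,0,1.16,0,6],[56.6,-7,-37.7,0,1.16,0,6],[56.6,-7,-37.7,0,1.16,0,6],[56.6,-7,-37.7,0,1.16,0,6],[56.6,-7,-37.7,0,1.16,0,6],[56.6,0,-37.7,0,1.16,0,6],[56.6,5,-37.7,0,1.16,0,6],[56.6,5,-37.7,0,1.16,0,6]]]'
python3 - <<'E'
from h import *
c=cam('top'); W=cloud(c)
P=W[125:200,275:350].reshape(-1,3); P=P[(P[:,2]>.055)&(P[:,2]<.07)]
P=P[np.linalg.norm(P[:,:2]-[.654,-.099],axis=1)>.065]
print(len(P),P.mean(0))
plan([.578,-.099,.034],[-np.pi/2,0,-np.pi/2])
E
```

```text
time: 2.0
tool_pos: [0.5752, -0.09, 0.1712]
tool_rot: [-1.579, 0.003, -1.572]
contact_force: [-0.4, 0.4, 0.5]
opening: 0.06
130 [ 0.686759   -0.05462883  0.06207714]
shift cm [ 0.98 13.55  0.49] rotvec [ 0.011 -0.001 -0.003]
```

```bash
python3 -m pendant '[[[0.9,4,0.3,0,0,0,4],[0.9,8,0.3,0,0,0,4],[0.9,11,0.3,0,0,0,4],[0.9,13.6,0.3,0,0,0,4],[0.9,13.6,0.3,0,0,0,4],[0.9,13.6,0.3,0,0,0,0],[0.9,13.6,0.3,0,0,0,0],[0.9,13.6,0.3,0,0,0,0],[0.9,13.6,0.3,0,0,0,0],[0.9,13.6,0.3,0,0,0,0],[0.9,13.6,0.3,0,0,0,0],[0.9,13.6,0.3,0,0,0,0],[0.9,13.6,0.3,0,0,0,0]]]' 45
```

```text
time: 3.35
tool_pos: [0.5815, -0.0998, 0.0418]
tool_rot: [-1.569, -0.001, -1.571]
contact_force: [-4.4, -2.3, 6.8]
opening: 0.0086
```

```bash
python3 -m pendant '[[[0,-2.5,0,0,0,0,0],[0,-5,0,0,0,0,0],[0,-5,0,0,0,0,0],[0,-5,0,0,0,0,0]]]' 50
python3 - <<'E'
from h import *
c=cam('scene'); save(c,'s1.png')
c=cam('top');W=cloud(c)
P=W[110:215,270:360].reshape(-1,3); P=P[(P[:,2]>.09)&(P[:,2]<.13)&(P[:,0]>.62)]
print(len(P),np.polyfit(P[:,0],P[:,2],1),P.mean(0))
E
```

```text
time: 3.75
tool_pos: [0.5806, -0.0991, 0.0899]
tool_rot: [-1.571, 0.0, -1.571]
contact_force: [-0.1, 0.2, -6.2]
opening: 0.0082
216 [-0.05994333  0.13893538] [ 0.70947436 -0.08402419  0.09640712]
```

View pics/s1.png

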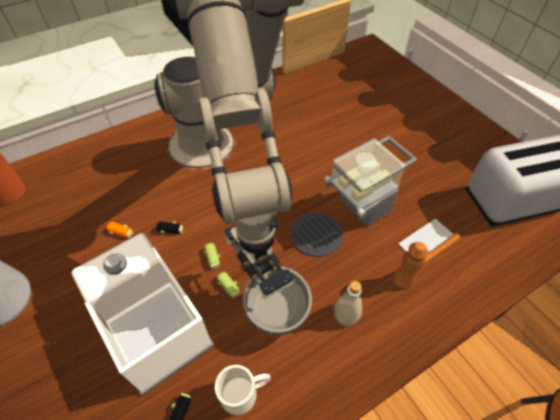

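```bash
python3 -m pendant '[[[0,-2,0,0,0,0,0],[-5,-2,-3.7,0,0,0,0],[-10,-2,-7.4,0,0,0,0],[-15,-2,-11,0,0,0,0],[-18,-1,-13.5,0,0,0,0],[-20,0,-14.6,0,0,0,0],[-20.5,1,-14.6,0,0,0,0],[-21,2,-14.6,0,0,0,0],[-21.8,2.5,-14.6,0,0,0,0],[-21.8,3,-14.6,0,0,0,0],[-21.8,3.5,-14.6,0,0,0,0],[-21.8,4,-14.6,0,0,0,0],[-21.8,4.2,-14.6,0,0,0,0],[-21.8,4.2,-14.6,0,0,0,0]]]'
python3 - <<'E'
from h import *
c=cam('top'); W=cloud(c); save(c,'t1.png')
P=W[150:260,200:300].reshape(-1,3); P=P[(P[:,2]>.05)&(P[:,2]<.09)&(P[:,0]>.47)&(P[:,1]<.2)&(P[:,1]>0.02)]
C=[.5105,.121]
for _ in range(4):
    r=np.linalg.norm(P[:,:2]-C,axis=1); Q=P[(r>.065)&(r<.09)]
    A=np.c_[2*Q[:,:2],np.ones(len(Q))]; C=np.linalg.lstsq(A,(Q[:,:2]**2).sum(1),rcond=None)[0][:2]
print(C,len(Q),np.polyfit(Q[:,0],Q[:,2],1),Q[:,2].mean())
E
```

```text
time: 5.25
tool_pos: [0.4353, 0.1183, 0.0491]
tool_rot: [-1.57, 0.0, -1.572]
contact_force: [-5.8, -0.6, 6.7]
opening: 0.0083
[0.51467906 0.12072642] 255 [-0.02925942  0.08202613] 0.06587735765743881
```

```bash
python3 -m pendant '[[[0,0,0,0,0,0,3],[0,0,0,0,0,0,3],[0,0,0,0,0,0,3],[0,0,0,0,0,0,3],[0,-3,0,0,0,0,3],[0,-8,0,0,0,0,3],[0,-13,0,0,0,0,5],[0,-18,0,0,0,0,5],[0,-22,-5,0,0,0,5],[0,-25,-10,0,0,0,5],[0,-25,-10,0,0,0,5]]]'
python3 - <<'E'
from h import *
c=cam('top'); W=cloud(c); save(c,'t2.png')
P=W[150:260,200:300].reshape(-1,3); P=P[(P[:,2]>.05)&(P[:,2]<.09)&(P[:,1]<.2)&(P[:,1]>0.02)]
C=[.5105,.121]
for _ in range(4):
    r=np.linalg.norm(P[:,:2]-C,axis=1); Q=P[(r>.065)&(r<.09)]
    A=np.c_[2*Q[:,:2],np.ones(len(Q))]; C=np.linalg.lstsq(A,(Q[:,:2]**2).sum(1),rcond=None)[0][:2]
print(C,len(Q),np.polyfit(Q[:,0],Q[:,2],1),Q[:,2].mean())
m=np.zeros(W.shape[:2],bool); m[185:228,142:158]=1; q=W[m&(W[...,2]>.18)&(W[...,2]<.21)]
print('bar',q.mean(0),q[:,0].min(),q[:,0].max())
plan([.4992,.397,.30],[-np.pi/2,0,np.arctan2(-.042,.999)])
plan([.4992,.397,.30],[-np.pi/2,0,np.pi+np.arctan2(-.042,.999)])
print(pose()[2]['qpos'])
E
```

```text
time: 6.4
tool_pos: [0.3331, 0.1188, 0.301]
tool_rot: [-1.567, 0.001, -1.57]
contact_force: [1.1, 0.1, -0.0]
opening: 0.0499
[0.51438512 0.12067894] 369 [-0.02003523  0.07668315] 0.06621222773665625
bar [0.49931425 0.39466071 0.19488681] 0.4433712421522741 0.5550845959392703
shift cm [-27.79   0.31  16.73] rotvec [-0.004 -1.528  0.003]
shift cm [-27.79   0.31  16.73] rotvec [-0.003  1.614 -0.004]
[ 1.25261626e-01 -4.70768934e-02  1.78339373e+00  3.40502740e-04
  1.40058634e+00  1.24309559e-01]
```

View pics/t2.png

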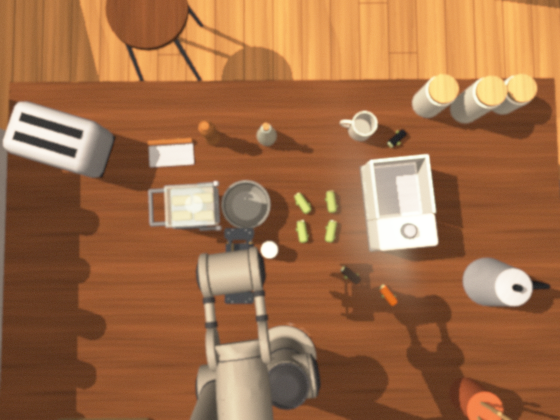

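The bowl sits on the trivet at px (246,205), and the stalks and other objects are unmoved. Next I'll go above the handle, then down.

```bash
python3 -m pendant '[[[-27.7,0,16.6,0,-1.528,0,3.5],[-27.7,0,16.6,0,-1.528,0,3.5],[-27.7,0,16.6,0,-1.528,0,3.5],[-27.7,0,16.6,0,-1.528,0,3.5],[-27.7,0,16.6,0,-1.528,0,3.5],[-27.7,0,16.6,0,-1.528,0,3.5],[-27.7,0,16.6,0,-1.528,0,3.5],[-27.7,0,16.6,0,-1.528,0,3.5],[-27.7,0,16.6,0,-1.528,0,3.5],[-27.7,0,16.6,0,-1.528,0,3.5],[-27.7,0,16.6,0,-1.528,0,3.5],[-27.7,0,16.6,0,-1.528,0,3.5]]]'
python3 - <<'E'
from h import *
plan([.4992,.396,.171],[-np.pi/2,0,np.arctan2(-.042,.999)*-1])
plan([.4992,.396,.171],[-np.pi/2,0,np.arctan2(-.042,.999)])
p,r,s=pose(); print(r.as_matrix().round(3))
E
```

```text
time: 7.65
tool_pos: [0.5012, 0.3957, 0.2981]
tool_rot: [-1.571, 0.0, -0.046]
contact_force: [-0.8, -0.1, 1.0]
opening: 0.035
shift cm [-0.2  12.71  0.02] rotvec [ 0.    -0.088 -0.   ]
shift cm [-0.2  12.71  0.02] rotvec [ 0.    -0.004 -0.   ]
[[ 0.999 -0.     0.046]
 [-0.046 -0.     0.999]
 [-0.    -1.    -0.   ]]
```

```bash
python3 -m pendant '[[[-0.2,5,0,0,-0.088,0,3.5],[-0.2,9,0,0,-0.088,0,3.5],[-0.2,11,0,0,-0.088,0,3.5],[-0.2,12.7,0,0,-0.088,0,3.5],[-0.2,12.7,0,0,-0.088,0,3.5],[-0.2,12.7,0,0,-0.088,0,0],[-0.2,12.7,0,0,-0.088,0,0],[-0.2,12.7,0,0,-0.088,0,0],[-0.2,12.7,0,0,-0.088,0,0],[-0.2,12.7,0,0,-0.088,0,0],[-0.2,12.7,0,0,-0.088,0,0]]]' 40
python3 - <<'E'
from h import *
p,r,s=pose()
g0=np.array([0,0.190,.070])
print(p,s['contact_force'])
for th in (.2,.4,.55,.7,.8,.9,.95,1.0):
    a=np.arctan2(.07,.19); R0=np.hypot(.07,.19)
    dx=R0*np.cos(a+th)-.19; dz=R0*np.sin(a+th)-.07
    print(th,'tool z %.1f  y %.1f'%(dx*100,-dz*100))
E
```

```text
time: 8.75
tool_pos: [0.4995, 0.3992, 0.1739]
tool_rot: [-1.564, -0.004, 0.046]
contact_force: [-0.1, 11.4, 1.4]
opening: 0.0111
[0.49954832 0.39924864 0.17388069] [-0.11090089 11.42477584  1.38075377]
0.2 tool z -1.8  y -3.6
0.4 tool z -4.2  y -6.8
0.55 tool z -6.5  y -8.9
0.7 tool z -9.0  y -10.6
0.8 tool z -10.8  y -11.5
0.9 tool z -12.7  y -12.2
0.95 tool z -13.6  y -12.5
1.0 tool z -14.6  y -12.8
```

```bash
python3 -m pendant '[[[0,-0.9,0,0,0,0,0],[0,-1.8,-0.4,0,0,0,0],[0,-2.8,-1,0,0,0,0],[0,-3.6,-1.5,0,0,0,0],[0,-4.5,-2.1,0,0,0,0],[0,-5.3,-2.7,0,0,0,0],[0,-6.1,-3.3,0,0,0,0],[0,-6.8,-3.9,0,0,0,0],[0,-7.5,-4.7,0,0,0,0],[0,-8.2,-5.4,0,0,0,0],[0,-8.9,-6.2,0,0,0,0],[0,-9.5,-7,0,0,0,0],[0,-10.1,-7.8,0,0,0,0],[0,-10.1,-7.8,0,0,0,0],[0,-10.1,-7.8,0,0,0,0],[0,-10.1,-7.8,0,0,0,0]]]' 30
python3 - <<'E'
from h import *
c=cam('scene'); save(c,'s2.png')
c=cam('top'); save(c,'t3.png')
E
```

```text
time: 10.35
tool_pos: [0.5034, 0.3198, 0.2764]
tool_rot: [-1.564, -0.006, 0.046]
contact_force: [1.2, 7.6, 8.0]
opening: 0.0108
```

View pics/s2.png

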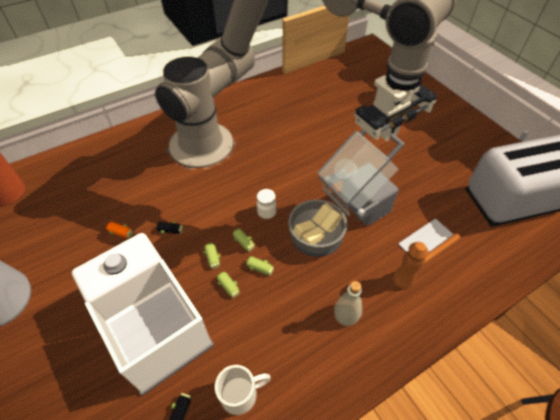

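The processor is tipped and chunks are visible in the stoneware bowl at px (318,225). I'll enlarge to see whether any are left.

```bash
python3 - <<'E'
import cv2,numpy as np
a=cv2.resize(cv2.imread('pics/s2.png')[120:265,270:420],(580,560),interpolation=cv2.INTER_CUBIC)
b=cv2.resize(cv2.imread('pics/t3.png')[165:240,140:280],(800,430),interpolation=cv2.INTER_CUBIC)
cv2.imwrite('pics/c2.png',cv2.resize(np.hstack([a,cv2.resize(b,(800,560))]),(800,330)))
E
```

```text
(no output)
```

View pics/c2.png

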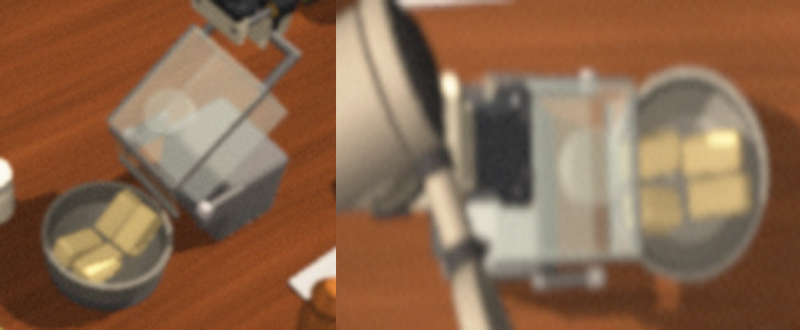

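All four chunks are in the stoneware bowl and the processor is empty, so I'm letting it back down.

```bash
python3 -m pendant '[[[0,0.6,0.8,0,0,0,0],[0,1.2,1.6,0,0,0,0],[0,1.9,2.4,0,0,0,0],[0,2.6,3.1,0,0,0,0],[0,3.3,3.9,0,0,0,0],[0,4,4.5,0,0,0,0],[0,4.8,5.1,0,0,0,0],[0,5.6,5.7,0,0,0,0],[0,6.5,6.3,0,0,0,0],[0,7.3,6.8,0,0,0,0],[0,8.3,7.4,0,0,0,0],[0,9.2,7.9,0,0,0,0],[0,10.1,8.1,0,0,0,0],[0,10.1,8.1,0,0,0,0],[0,10.1,8.1,0,0,0,3.5],[0,10.1,8.1,0,0,0,3.5],[0,10.1,8.1,0,0,0,3.5],[0,10.1,8.1,0,0,0,3.5]]]' 30
```

```text
time: 12.25
tool_pos: [0.4987, 0.3984, 0.1716]
tool_rot: [-1.571, 0.001, 0.045]
contact_force: [0.1, 0.5, -0.7]
opening: 0.0343
```

```bash
python3 -m pendant '[[[0,-4,0,0,0,0,3.5],[0,-8,0,0,0,0,3.5],[0,-13,0,0,0,0,5.5],[-3,-13,-5,0,0,0,5.5],[-6,-13,-10,0,0,0,5.5],[-8,-13,-15,0,0,0,5.5],[-9,-13,-20,0,0,0,5.5],[-10,-13,-25,0,0,0,5.5],[-10,-13,-30,0,0,0,5.5],[-10,-13,-35,0,0,0,5.5],[-10,-13,-40,0,0,0,5.5],[-10,-13,-46,0,0,0,5.5],[-10,-13,-46,0,0,0,5.5]]]'
cat >> h.py <<'E'
def stalks(c,W):
    hsv=cv2.cvtColor(c['image'],cv2.COLOR_RGB2HSV)
    g=((hsv[...,0]>28)&(hsv[...,0]<50)&(hsv[...,1]>100)&(hsv[...,2]>70)).astype(np.uint8)
    n,l,st,ce=cv2.connectedComponentsWithStats(g); out=[]
    for i in range(1,n):
        if st[i,4]<40: continue
        P=W[l==i]; P=P[np.isfinite(P[:,0])]
        if len(P)<30 or not(.2<P[:,0].mean()<.9 and abs(P[:,1].mean())<.6): continue
        (x,y),(w,h),a=cv2.minAreaRect(P[:,:2].astype(np.float32)*1000)
        if w<h: a+=90
        a=(a+90)%180-90
        out.append((x/1000,y/1000,a)); print('stalk px',ce[i].round(),'xy %.3f %.3f long %.1f deg size %.0f %.0f z %.3f'%(x/1000,y/1000,a,max(w,h),min(w,h),np.median(P[:,2])))
    return out
def grasp(x,y,a,z):  # jaw perpendicular to long axis a(deg); tool z at a+90
    plan([x,y,z],[-np.pi/2,0,np.radians(a)])
E
python3 - <<'E'
from h import *
c=cam('top'); W=cloud(c); save(c,'t4.png')
for s in stalks(c,W): grasp(*s,.12)
print(pose()[0])
E
```

```text
time: 13.55
tool_pos: [0.4192, -0.0683, 0.3019]
tool_rot: [-1.572, -0.0, 0.043]
contact_force: [0.6, 0.5, 0.0]
opening: 0.055
stalk px [331. 201.] xy 0.495 -0.143 long -34.3 deg size 120 52 z 0.025
stalk px [299. 198.] xy 0.534 -0.053 long -45.6 deg size 30 22 z 0.024
shift cm [ 7.22 18.2  -7.38] rotvec [0.003 0.64  0.001]
shift cm [11.54 18.17  1.44] rotvec [0.003 0.837 0.001]
[ 0.4196966  -0.07126052  0.30177295]
```

View pics/t4.png

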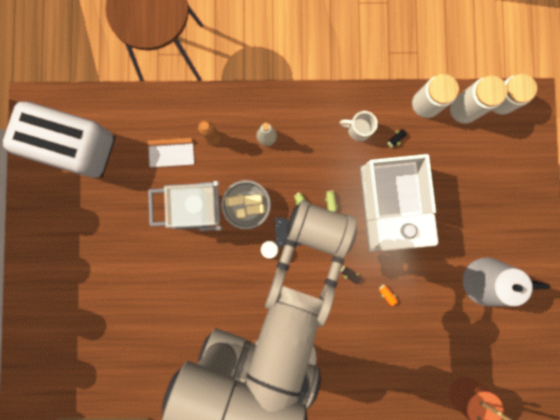

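```bash
cat >> h.py <<'E'
def wcloud(c):
    h,w=c['range_z'].shape; v,u=np.mgrid[:h,:w]; z=c['range_z'].astype(float)
    a=(u-c['cx'])/c['fx']; b=(v-c['cy'])/c['fy']; t=np.hypot(a,b)+1e-9
    k=np.tan(np.minimum(t,1.5))/t*z
    P=np.stack([a*k,-b*k,-z,np.ones_like(z)],-1)
    W=(P@np.linalg.inv(c['camera_from_world']).T)[...,:3]; W[z==0]=np.nan; return W
E
python3 - <<'E'
from h import *
c=cam('wrist'); W=wcloud(c); save(c,'w1.png')
for s in stalks(c,W): grasp(*s,.012)
E
```

```text
stalk px [210. 170.] xy 0.421 -0.159 long -3.8 deg size 70 33 z 0.025
stalk px [278. 172.] xy 0.420 -0.064 long 15.1 deg size 70 33 z 0.025
stalk px [207. 227.] xy 0.466 -0.144 long -20.6 deg size 133 47 z 0.024
stalk px [273. 237.] xy 0.518 -0.069 long 41.2 deg size 71 38 z 0.025
shift cm [-0.24 28.97 -9.04] rotvec [ 0.001  0.106 -0.   ]
shift cm [ 0.07 28.96  0.54] rotvec [ 0.001 -0.223 -0.   ]
shift cm [ 4.32 28.97 -7.65] rotvec [ 0.001  0.4   -0.   ]
shift cm [ 9.83 28.96 -0.37] rotvec [ 0.001 -0.679 -0.001]
```

View pics/w1.png

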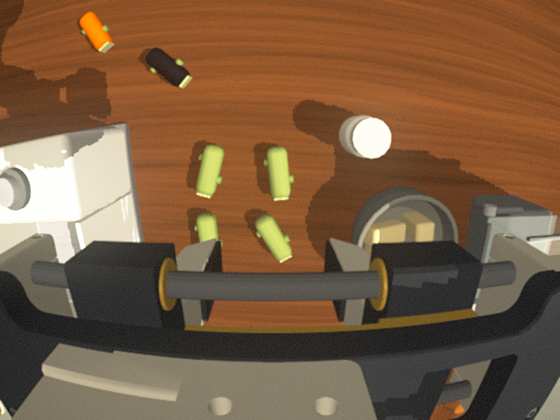

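```bash
python3 -m pendant '[[[0.1,5,0.5,0,-0.12,0,5.5],[0.1,10,0.5,0,-0.2,0,5.5],[0.1,15,0.5,0,-0.2,0,5.5],[0.1,20,0.5,0,-0.2,0,5.5],[0.1,25,0.5,0,-0.2,0,5.5],[0.1,28,0.5,0,-0.2,0,5.5],[0.1,29.5,0.5,0,-0.2,0,5.5],[0.1,29.5,0.5,0,-0.2,0,5.5],[0.1,29.5,0.5,0,-0.2,0,0],[0.1,29.5,0.5,0,-0.2,0,0],[0.1,29.5,0.5,0,-0.2,0,0],[0.1,29.5,0.5,0,-0.2,0,0],[0.1,29.5,0.5,0,-0.2,0,0],[0.1,29.5,0.5,0,-0.2,0,0],[0.1,25,0.5,0,-0.2,0,0],[0.1,20,0.5,0,-0.2,0,0],[0.1,15,0.5,0,-0.2,0,0],[0.1,10,0.5,0,-0.2,0,0],[0.1,6,0.5,0,-0.2,0,0],[0.1,6,0.5,0,-0.2,0,0]]]' 25
python3 - <<'E'
from h import *
plan([.53,-.335,.24],[-np.pi/2,0,np.radians(4.5)])
E
```

```text
time: 15.65
tool_pos: [0.4229, -0.061, 0.2472]
tool_rot: [-1.577, -0.01, 0.245]
contact_force: [0.5, -0.1, -0.5]
opening: 0.0285
shift cm [  3.73   0.94 -29.17] rotvec [0.005 0.167 0.01 ]
```

```bash
python3 -m pendant '[[[0.5,0,-5,0,0.167,0,0],[1,0,-10,0,0.167,0,0],[1.5,0,-15,0,0.167,0,0],[2,0,-20,0,0.167,0,0],[2.5,0,-25,0,0.167,0,0],[3,0,-29.5,0,0.167,0,0],[3,3,-29.5,0,0.167,0,0],[3,7,-29.5,0,0.167,0,0],[3,11,-29.5,0,0.167,0,0],[3,13,-29.5,0,0.167,0,0],[3,13,-29.5,0,0.167,0,0],[3,13,-29.5,0,0.167,0,4.5],[3,13,-29.5,0,0.167,0,4.5],[3,13,-29.5,0,0.167,0,4.5],[3,9,-29.5,0,0.167,0,4.5],[3,4,-29.5,0,0.167,0,4.5],[3,0,-29.5,0,0.167,0,5.5],[3,-3,-25,0,0.167,0,5.5],[3,-3,-20,0,0.167,0,5.5],[3,-3,-20,0,0.167,0,5.5]]]'
python3 - <<'E'
from h import *
c=cam('wrist'); W=wcloud(c); save(c,'w2.png')
for s in stalks(c,W): grasp(*s,.006)
print(pose()[0])
c=cam('top'); W=cloud(c); save(c,'t5.png'); stalks(c,W)
E
```

```text
time: 17.65
tool_pos: [0.4974, -0.2427, 0.2746]
tool_rot: [-1.571, -0.003, 0.081]
contact_force: [0.0, -0.2, 0.2]
opening: 0.055
stalk px [341. 121.] xy 0.421 -0.160 long -6.9 deg size 69 34 z 0.025
stalk px [189. 195.] xy 0.520 -0.338 long 10.7 deg size 68 32 z 0.075
stalk px [330. 196.] xy 0.522 -0.163 long 12.6 deg size 73 34 z 0.025
stalk px [397. 199.] xy 0.520 -0.064 long 37.8 deg size 82 34 z 0.025
shift cm [-7.01 26.78  9.07] rotvec [0.001 0.202 0.003]
shift cm [ 1.36 26.83 -9.5 ] rotvec [ 0.002 -0.105  0.003]
shift cm [ 2.99 26.8   7.95] rotvec [ 0.002 -0.14   0.003]
shift cm [ 3.61 26.79 17.84] rotvec [ 0.002 -0.579  0.002]
[ 0.49790396 -0.24437008  0.27408634]
stalk px [331. 202.] xy 0.523 -0.161 long 9.8 deg size 65 26 z 0.025
stalk px [302. 203.] xy 0.518 -0.067 long 38.5 deg size 66 28 z 0.025
stalk px [330. 231.] xy 0.423 -0.160 long -7.4 deg size 63 25 z 0.025
```

```bash
python3 -m pendant '[[[-3,3,4,0,0.12,0,5.5],[-7,7,9,0,0.2,0,5.5],[-7,12,9,0,0.2,0,5.5],[-7,17,9,0,0.2,0,5.5],[-7,22,9,0,0.2,0,5.5],[-7,25,9,0,0.2,0,5.5],[-7,26.8,9,0,0.2,0,5.5],[-7,26.8,9,0,0.2,0,5.5],[-7,26.8,9,0,0.2,0,0],[-7,26.8,9,0,0.2,0,0],[-7,26.8,9,0,0.2,0,0],[-7,26.8,9,0,0.2,0,0],[-7,26.8,9,0,0.2,0,0],[-7,22,9,0,0.2,0,0],[-7,17,9,0,0.2,0,0],[-7,12,9,0,0.2,0,0],[-7,7,9,0,0.2,0,0],[-7,3,9,0,0.2,0,0],[-7,3,9,0,0.2,0,0]]]'
python3 - <<'E'
from h import *
plan([.528,-.400,.12],[-np.pi/2,0,np.radians(4.5)])
E
```

```text
time: 19.65
tool_pos: [0.4237, -0.164, 0.2473]
tool_rot: [-1.575, -0.011, -0.121]
contact_force: [0.7, 0.0, -1.3]
opening: 0.0288
shift cm [ 13.08  12.98 -22.1 ] rotvec [ 0.006 -0.2    0.01 ]
```

```bash
python3 -m pendant '[[[4,0,-4,0,-0.1,0,0],[8,0,-8,0,-0.2,0,0],[12,0,-12,0,-0.2,0,0],[13,0,-17,0,-0.2,0,0],[13.1,0,-22.1,0,-0.2,0,0],[13.1,3,-22.1,0,-0.2,0,0],[13.1,7,-22.1,0,-0.2,0,0],[13.1,11,-22.1,0,-0.2,0,0],[13.1,13,-22.1,0,-0.2,0,0],[13.1,13,-22.1,0,-0.2,0,0],[13.1,13,-22.1,0,-0.2,0,4.5],[13.1,13,-22.1,0,-0.2,0,4.5],[13.1,13,-22.1,0,-0.2,0,4.5],[13.1,9,-22.1,0,-0.2,0,4.5],[13.1,4,-22.1,0,-0.2,0,4.5],[13.1,0,-22,0,-0.2,0,5.5],[13,-3,-17,0,-0.2,0,5.5],[13,-3,-12,0,-0.2,0,5.5],[13,-3,-8,0,-0.2,0,5.5],[13,-3,-8,0,-0.2,0,5.5]]]'
python3 - <<'E'
from h import *
c=cam('wrist'); W=wcloud(c); save(c,'w3.png')
for s in stalks(c,W): grasp(*s,.006)
print(pose()[0])
c=cam('top'); W=cloud(c); save(c,'t6.png'); stalks(c,W)
E
```

```text
time: 21.65
tool_pos: [0.5417, -0.2526, 0.2744]
tool_rot: [-1.571, -0.004, 0.084]
contact_force: [0.3, 0.0, 1.1]
opening: 0.0551
stalk px [156. 155.] xy 0.521 -0.392 long 16.0 deg size 70 34 z 0.075
stalk px [198. 157.] xy 0.521 -0.338 long 10.4 deg size 69 31 z 0.075
stalk px [342. 164.] xy 0.521 -0.163 long 13.5 deg size 71 34 z 0.025
stalk px [409. 168.] xy 0.516 -0.066 long 31.9 deg size 71 39 z 0.025
shift cm [ -3.19  26.8  -13.41] rotvec [ 0.002 -0.197  0.003]
shift cm [-2.83 26.79 -8.03] rotvec [ 0.002 -0.1    0.003]
shift cm [-1.32 26.77  9.36] rotvec [ 0.002 -0.154  0.003]
shift cm [-1.04 26.75 19.07] rotvec [ 0.002 -0.474  0.002]
[ 0.5414041  -0.25531053  0.27388885]
stalk px [331. 202.] xy 0.521 -0.161 long 8.6 deg size 63 27 z 0.025
stalk px [302. 203.] xy 0.518 -0.067 long 37.3 deg size 67 27 z 0.025
stalk px [403. 202.] xy 0.516 -0.393 long 17.1 deg size 46 25 z 0.075
```

Two are in the hopper. Next is the stalk at (0.522, -0.162).

```bash
python3 -m pendant '[[[-1.2,3,5,0,-0.08,0,5.5],[-1.2,7,9.4,0,-0.12,0,5.5],[-1.2,12,9.4,0,-0.12,0,5.5],[-1.2,17,9.4,0,-0.12,0,5.5],[-1.2,22,9.4,0,-0.12,0,5.5],[-1.2,25,9.4,0,-0.12,0,5.5],[-1.2,26.8,9.4,0,-0.12,0,5.5],[-1.2,26.8,9.4,0,-0.12,0,5.5],[-1.2,26.8,9.4,0,-0.12,0,0],[-1.2,26.8,9.4,0,-0.12,0,0],[-1.2,26.8,9.4,0,-0.12,0,0],[-1.2,26.8,9.4,0,-0.12,0,0],[-1.2,26.8,9.4,0,-0.12,0,0],[-1.2,22,9.4,0,-0.12,0,0],[-1.2,17,9.4,0,-0.12,0,0],[-1.2,12,9.4,0,-0.12,0,0],[-1.2,7,9.4,0,-0.12,0,0],[-1.2,3,9.4,0,-0.12,0,0],[-1.2,3,9.4,0,-0.12,0,0]]]'
python3 - <<'E'
from h import *
plan([.600,-.3345,.12],[-np.pi/2,0,np.radians(4.5)])
E
```

```text
time: 23.65
tool_pos: [0.5238, -0.1661, 0.2482]
tool_rot: [-1.578, -0.01, 0.199]
contact_force: [-0.4, 0.6, -1.0]
opening: 0.0285
shift cm [  4.02  12.99 -17.91] rotvec [0.007 0.12  0.01 ]
```

```bash
python3 -m pendant '[[[1,0,-4,0,0.12,0,0],[2,0,-8,0,0.12,0,0],[3,0,-13,0,0.12,0,0],[4,0,-17.9,0,0.12,0,0],[4,0,-17.9,0,0.12,0,0],[4,3,-17.9,0,0.12,0,0],[4,7,-17.9,0,0.12,0,0],[4,11,-17.9,0,0.12,0,0],[4,13,-17.9,0,0.12,0,0],[4,13,-17.9,0,0.12,0,0],[4,13,-17.9,0,0.12,0,4.5],[4,13,-17.9,0,0.12,0,4.5],[4,13,-17.9,0,0.12,0,4.5],[4,9,-17.9,0,0.12,0,4.5],[4,4,-17.9,0,0.12,0,4.5],[4,0,-17.9,0,0.12,0,5.5],[3,-3,-12,0,0.12,0,5.5],[2,-3,-7,0,0.12,0,5.5],[1,-3,-2,0,0.12,0,5.5],[1,-3,-2,0,0.12,0,5.5]]]'
python3 - <<'E'
from h import *
c=cam('wrist'); W=wcloud(c); save(c,'w4.png')
for s in stalks(c,W): grasp(*s,.006)
print(pose()[0])
c=cam('top'); W=cloud(c); save(c,'t7.png'); stalks(c,W)
E
```

```text
time: 25.65
tool_pos: [0.5338, -0.1791, 0.2741]
tool_rot: [-1.571, -0.003, 0.081]
contact_force: [0.0, -0.7, -0.2]
opening: 0.0549
stalk px [103. 160.] xy 0.522 -0.392 long 16.2 deg size 69 33 z 0.074
stalk px [139. 161.] xy 0.521 -0.339 long 8.4 deg size 69 32 z 0.075
stalk px [358. 168.] xy 0.515 -0.066 long 37.9 deg size 71 38 z 0.025
stalk px [145. 220.] xy 0.550 -0.295 long -39.9 deg size 169 51 z 0.075
shift cm [ -3.    26.83 -21.17] rotvec [ 0.    -0.202  0.003]
shift cm [ -2.69  26.83 -15.94] rotvec [ 0.    -0.065  0.003]
shift cm [-1.02 26.83 11.38] rotvec [ 0.001 -0.58   0.003]
shift cm [  0.55  26.84 -11.75] rotvec [-0.001  0.778  0.003]
[ 0.53373071 -0.17822744  0.27436422]
stalk px [403. 200.] xy 0.521 -0.317 long -88.7 deg size 174 59 z 0.075
stalk px [302. 203.] xy 0.518 -0.067 long 37.8 deg size 66 28 z 0.026
```

```bash
python3 -m pendant '[[[-1,3,5,0,-0.15,0,5.5],[-1,5,10,0,-0.3,0,5.5],[-1,8,11.4,0,-0.45,0,5.5],[-1,12,11.4,0,-0.58,0,5.5],[-1,17,11.4,0,-0.58,0,5.5],[-1,22,11.4,0,-0.58,0,5.5],[-1,25,11.4,0,-0.58,0,5.5],[-1,26.8,11.4,0,-0.58,0,5.5],[-1,26.8,11.4,0,-0.58,0,5.5],[-1,26.8,11.4,0,-0.58,0,0],[-1,26.8,11.4,0,-0.58,0,0],[-1,26.8,11.4,0,-0.58,0,0],[-1,26.8,11.4,0,-0.58,0,0],[-1,26.8,11.4,0,-0.58,0,0],[-1,22,11.4,0,-0.58,0,0],[-1,17,11.4,0,-0.58,0,0],[-1,12,11.4,0,-0.58,0,0],[-1,7,11.4,0,-0.58,0,0],[-1,3,11.4,0,-0.58,0,0],[-1,3,11.4,0,-0.58,0,0]]]'
python3 - <<'E'
from h import *
plan([.602,-.394,.12],[-np.pi/2,0,np.radians(4.5)])
E
```

```text
time: 27.75
tool_pos: [0.5188, -0.0705, 0.2479]
tool_rot: [-1.58, -0.007, 0.658]
contact_force: [0.5, 0.8, -0.4]
opening: 0.0284
shift cm [-13.3   13.   -30.55] rotvec [0.007 0.58  0.01 ]
```

```bash
python3 -m pendant '[[[-2,0,-4.5,0,0.15,0,0],[-4,0,-9,0,0.3,0,0],[-6,0,-13.5,0,0.45,0,0],[-8,0,-18,0,0.58,0,0],[-10,0,-22.5,0,0.58,0,0],[-12,0,-27,0,0.58,0,0],[-13.3,0,-30.5,0,0.58,0,0],[-13.3,0,-30.5,0,0.58,0,0],[-13.3,4,-30.5,0,0.58,0,0],[-13.3,8,-30.5,0,0.58,0,0],[-13.3,11,-30.5,0,0.58,0,0],[-13.3,13,-30.5,0,0.58,0,0],[-13.3,13,-30.5,0,0.58,0,0],[-13.3,13,-30.5,0,0.58,0,4.5],[-13.3,13,-30.5,0,0.58,0,4.5],[-13.3,13,-30.5,0,0.58,0,4.5],[-13.3,9,-30.5,0,0.58,0,4.5],[-13.3,4,-30.5,0,0.58,0,4.5],[-13.3,0,-30.5,0,0.58,0,2],[-13.3,0,-30.5,0,0.58,0,0]]]'
python3 - <<'E'
from h import *
p,r,s=pose(); print(p)
plan([.424,-.378,.24],[-np.pi/2,0,np.radians(4.5)])
E
```

```text
time: 29.75
tool_pos: [0.5997, -0.3942, 0.2513]
tool_rot: [-1.582, -0.011, 0.078]
contact_force: [0.0, -0.7, 0.9]
opening: 0.0333
[ 0.59972264 -0.39419109  0.25132182]
shift cm [-17.4   0.9   3. ] rotvec [ 0.011 -0.     0.011]
```

```bash
python3 -m pendant '[[[-5,0,1,0,0,0,0],[-10,0,2,0,0,0,0],[-15,0,3,0,0,0,0],[-17.4,0,3,0,0,0,0],[-17.4,0.9,3,0.01,0,0.01,0],[-17.4,0.9,3,0.01,0,0.01,0]]]'
python3 - <<'E'
from h import *
c=cam('wrist'); a=c['image']; W=wcloud(c); stalks(c,W)
t=cam('top'); b=t['image'];stalks(t,cloud(t))
s=cam('scene')['image']
b=cv2.resize(b[130:270,130:460],(560,420)); s=cv2.resize(s[120:400,60:440],(560,420))
im=np.hstack([cv2.resize(x,(400,300)) for x in (a,b)]); im=np.vstack([im,np.hstack([cv2.resize(s,(400,300)),np.zeros((300,400,3),np.uint8)])])
cv2.imwrite('pics/m1.png',im[:,:,::-1])
p,r,st=pose(); print(p); plan([.424,-.378,.185],[-np.pi/2,0,np.radians(4.5)])
E
```

```text
time: 30.35
tool_pos: [0.4215, -0.3762, 0.2323]
tool_rot: [-1.56, 0.01, 0.077]
contact_force: [-0.1, -0.4, 0.5]
opening: 0.0007
stalk px [402. 175.] xy 0.604 -0.388 long 4.8 deg size 59 23 z 0.076
stalk px [384. 177.] xy 0.598 -0.332 long 5.0 deg size 59 18 z 0.076
stalk px [403. 200.] xy 0.522 -0.389 long 5.4 deg size 61 27 z 0.075
[ 0.42280285 -0.37625766  0.23249646]
shift cm [ 0.15  4.75 -0.23] rotvec [-0.01   0.001 -0.01 ]
```

View pics/m1.png

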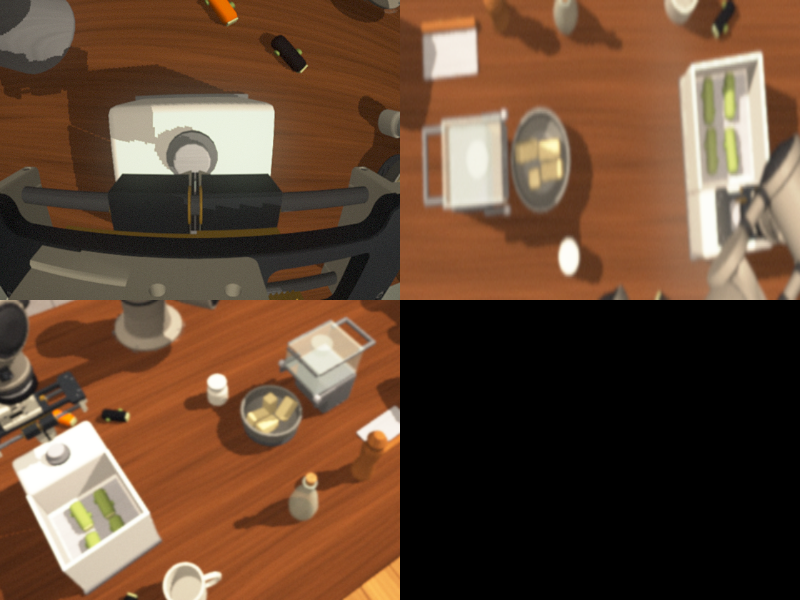

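The view shows all four stalks in the hopper, all four chunks in the bowl and the processor level. I'll press now.

```bash
python3 -m pendant '[[[0.1,2,-0.2,0,0,0,0],[0.1,4,-0.2,0,0,0,0],[0.1,5,-0.2,0,0,0,0],[0.1,5.5,-0.2,0,0,0,0],[0.1,6,-0.2,0,0,0,0],[0.1,6.4,-0.2,0,0,0,0],[0.1,6.4,-0.2,0,0,0,0]]]'
```

```text
time: 31.2
tool_pos: [0.4234, -0.3774, 0.1756]
tool_rot: [-1.565, 0.006, 0.079]
contact_force: [-8.8, 13.0, 40.0]
opening: 0.0003
```

```bash
python3 - <<'E'
from h import *
print(pose()[2]['tool_pos'],pose()[2]['contact_force'])
c=cam('scene'); W=cloud(c); a=c['image'][225:305,60:180]
w=cam('wrist')
V=wcloud(w); 
q=V.reshape(-1,3); d=np.linalg.norm(q[:,:2]-[.424,-.378],axis=1)
for lo,hi in((0,.016),(.022,.035)):
    z=q[(d>lo)&(d<hi)&(q[:,2]<.20)&(q[:,2]>.14)][:,2]; print('wrist',lo,len(z),np.percentile(z,[10,50,90]).round(4) if len(z) else '')
q=W.reshape(-1,3); d=np.linalg.norm(q[:,:2]-[.424,-.378],axis=1)
for lo,hi in((0,.016),(.022,.035)):
    z=q[(d>lo)&(d<hi)&(q[:,2]<.20)&(q[:,2]>.14)][:,2]; print('scene',lo,len(z),np.percentile(z,[10,50,90]).round(4) if len(z) else '')
cv2.imwrite('pics/p1.png',np.hstack([cv2.resize(a,(400,300),interpolation=cv2.INTER_CUBIC),cv2.resize(w['image'][120:330,140:420],(400,300))])[:,:,::-1])
E
```

```text
[ 0.42337824 -0.37744782  0.17560439] [-8.82125059 12.96509161 39.96244066]
wrist 0 857 [0.1751 0.1771 0.1951]
wrist 0.022 3805 [0.1596 0.1609 0.1724]
scene 0 113 [0.1714 0.1797 0.1961]
scene 0.022 331 [0.1584 0.1605 0.1705]
```

View pics/p1.png

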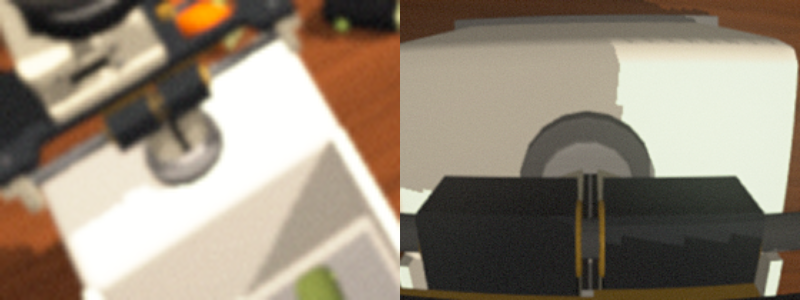

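```bash
python3 -m pendant '[[[0,-0.2,0,0,0,0,0],[0,-0.2,0,0,0,0,0],[0,-0.2,0,0,0,0,0]]]'
python3 - <<'E'
from h import *
p,r,s=pose(); print(p,s['contact_force'])
w=cam('wrist'); V=wcloud(w); q=V[:170+80].reshape(-1,3); d=q[:,:2]-[.424,-.378]
n=np.linalg.norm(d,axis=1)
for k in range(0,34,3):
    z=q[(n>k/1000)&(n<k/1000+.003)&(q[:,2]<.2)][:,2]; print(k,len(z),np.percentile(z,[5,25,50]).round(4) if len(z) else '')
E
```

```text
time: 31.6
tool_pos: [0.4233, -0.3774, 0.1758]
tool_rot: [-1.564, 0.007, 0.079]
contact_force: [-5.7, 9.3, 28.7]
opening: 0.0003
[ 0.42325904 -0.37737644  0.17581744] [-5.65507985  9.3230039  28.66733014]
0 0 
3 0 
6 4 [0.1824 0.1829 0.1845]
9 241 [0.1752 0.1767 0.1808]
12 319 [0.1749 0.1754 0.1759]
15 381 [0.1746 0.1753 0.1758]
18 599 [0.1715 0.1727 0.1746]
21 597 [0.1711 0.1717 0.1721]
24 694 [0.1708 0.1715 0.172 ]
27 1189 [0.1593 0.1601 0.1625]
30 869 [0.1591 0.1597 0.1601]
33 965 [0.1592 0.1597 0.1601]
```

```bash
python3 - <<'E'
from h import *
q=np.load('top0.npz')['W'].reshape(-1,3); n=np.linalg.norm(q[:,:2]-[.424,-.378],axis=1)
for k in range(0,36,3):
    z=q[(n>k/1000)&(n<k/1000+.003)][:,2]; print(k,len(z),np.percentile(z,[10,50,90]).round(4) if len(z) else '')
m=(n<.025)&(q[:,2]>.176); print(q[m].mean(0), m.sum())
m=(n<.045)&(q[:,2]>.166)&(q[:,2]<.175); print(cv2.minEnclosingCircle(q[m][:,:2].astype(np.float32)))
w=cam('wrist'); V=wcloud(w).reshape(-1,3); n=np.linalg.norm(V[:,:2]-[.424,-.378],axis=1)
for lo,hi in((.1735,.178),(.169,.1732)):
    m=(n<.04)&(V[:,2]>lo)&(V[:,2]<hi); print(m.sum(),cv2.minEnclosingCircle(V[m][:,:2].astype(np.float32)))
s=pose()[2]; print(s['joint_efforts'],s['torque'],s['qpos'])
E
```

```text
0 4 [0.1833 0.1856 0.1891]
3 8 [0.1852 0.1867 0.1909]
6 16 [0.1837 0.1857 0.1885]
9 24 [0.1835 0.1875 0.1904]
12 26 [0.1833 0.1866 0.1909]
15 49 [0.173  0.1825 0.1876]
18 30 [0.1709 0.1728 0.1781]
21 47 [0.1663 0.1728 0.176 ]
24 53 [0.1591 0.1694 0.1739]
27 46 [0.1572 0.1607 0.1659]
30 58 [0.1573 0.1602 0.1644]
33 73 [0.1564 0.1595 0.1637]
[ 0.42339956 -0.37733213  0.18497777] 130
((0.42464306950569153, -0.3791150152683258), 0.04113233834505081)
1122 ((0.4102790653705597, -0.3817378282546997), 0.020039726048707962)
1805 ((0.415255606174469, -0.37900733947753906), 0.0253340732306242)
[-1.89862847e+00 -3.31272733e+01 -1.95458078e+01 -6.48485664e-01
 -3.53248090e+00 -5.27312732e-04] [ 1.77318637  0.99724837 -0.01946663] [-8.62466629e-01  4.67267111e-01  1.47447150e+00 -1.50873995e-03
  1.20920986e+00 -2.51174995e+00]
```

Measured the same way, the plunger top was at about 186 mm when up and is at about 175.5 mm now, against a hard stop. So the full 10 mm stroke was made. I'll lift off and check.

```bash
python3 -m pendant '[[[0,-1,0,0,0,0,0],[0,-4,0,0,0,0,0],[0,-9,0,0,0,0,0],[0,-14,4,0,0,0,0],[-3,-14,9,0,0,0,0],[-5,-14,14,0,0,0,0],[-5,-14,18,0,0,0,0],[-5,-14,18,0,0,0,0]]]'
python3 - <<'E'
from h import *
t=cam('top'); W=cloud(t); save(t,'t9.png'); stalks(t,W)
q=W.reshape(-1,3); n=np.linalg.norm(q[:,:2]-[.424,-.378],axis=1); print('plunger z',np.median(q[n<.014][:,2]))
P=W[150:260,200:300].reshape(-1,3); P=P[(P[:,2]>.05)&(P[:,2]<.09)&(P[:,1]<.2)&(P[:,1]>0.02)]
C=[.514,.121]
for _ in range(4):
    r=np.linalg.norm(P[:,:2]-C,axis=1); Q=P[(r>.065)&(r<.09)]
    A=np.c_[2*Q[:,:2],np.ones(len(Q))]; C=np.linalg.lstsq(A,(Q[:,:2]**2).sum(1),rcond=None)[0][:2]
print('bowl',C,len(Q),np.polyfit(Q[:,0],Q[:,2],1),Q[:,2].mean())
m=np.zeros(W.shape[:2],bool); m[185:228,142:158]=1; q=W[m&(W[...,2]>.18)&(W[...,2]<.21)]; print('bar',q.mean(0))
print(pose()[2]['contact_force'])
b=t['image'][90:310,120:460]
cv2.imwrite('pics/f.png',cv2.resize(b,(800,518),interpolation=cv2.INTER_CUBIC)[:,:,::-1])
E
```

```text
time: 32.5
tool_pos: [0.3588, -0.1997, 0.3144]
tool_rot: [-1.561, 0.008, 0.081]
contact_force: [-0.6, -0.4, 1.1]
opening: 0.0004
stalk px [402. 175.] xy 0.606 -0.388 long 4.9 deg size 62 24 z 0.076
stalk px [384. 176.] xy 0.600 -0.331 long 8.0 deg size 58 20 z 0.076
stalk px [403. 200.] xy 0.522 -0.389 long 7.2 deg size 61 28 z 0.075
plunger z 0.18615886580482432
bowl [0.51416325 0.12021465] 391 [-0.01502977  0.07494822] 0.06713272139668955
bar [0.49932952 0.39463511 0.19511348]
[-0.68386598  0.56548943 -0.27860942]
```

View pics/f.png

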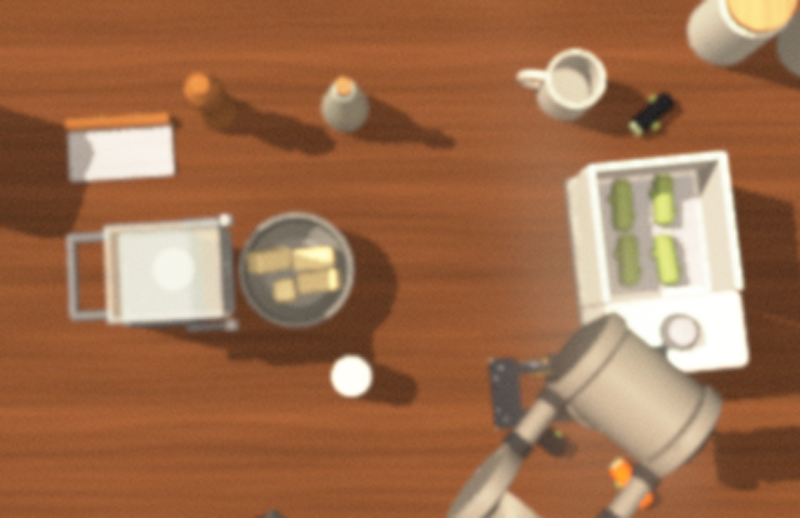

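Everything is in place: four stalks in the hopper, four chunks in the bowl, plunger up. The plunger reads 186 mm here but is stated as 182 mm, so I'll check the up height with the wrist camera too.

```bash
python3 -m pendant '[[[5,5,-16,0,0,0,0],[5,5,-16,0,0,0,0],[5,5,-16,0,0,0,0],[5,5,-16,0,0,0,0],[5,5,-16,0,0,0,0]]]'
python3 - <<'E'
from h import *
print(pose()[0])
w=cam('wrist'); V=wcloud(w).reshape(-1,3); n=np.linalg.norm(V[:,:2]-[.424,-.378],axis=1)
for k in range(0,36,3):
    z=V[(n>k/1000)&(n<k/1000+.003)&(V[:,2]<.2)][:,2]; print(k,len(z),np.percentile(z,[5,50,90]).round(4) if len(z) else '')
E
```

```text
time: 33.05
tool_pos: [0.422, -0.3622, 0.258]
tool_rot: [-1.559, 0.012, 0.076]
contact_force: [-0.2, 0.3, 0.3]
opening: 0.0008
[ 0.42202606 -0.36219036  0.25802216]
0 48 [0.1854 0.1866 0.1871]
3 146 [0.1852 0.1862 0.187 ]
6 246 [0.185  0.1862 0.187 ]
9 333 [0.1852 0.1861 0.187 ]
12 377 [0.1847 0.186  0.1869]
15 309 [0.1729 0.1858 0.1869]
18 673 [0.1713 0.1729 0.1858]
21 524 [0.171 0.172 0.173]
24 495 [0.1596 0.1717 0.1728]
27 812 [0.1591 0.1604 0.1714]
30 744 [0.1589 0.1601 0.161 ]
33 755 [0.159  0.1601 0.161 ]
```

The wrist camera gives 186 mm up against 175.5 mm pressed, so the full 10 mm stroke is confirmed. I'll raise the arm clear and hand in.

```bash
python3 -m pendant '[[[0,-5,3,0,0,0,0],[0,-5,3,0,0,0,0],[0,-5,3,0,0,0,0]]]'; python3 -c "
from cell import robot; print(robot.hand_in())"
```

```text
time: 33.4
tool_pos: [0.4205, -0.3287, 0.3138]
tool_rot: [-1.565, 0.007, 0.08]
contact_force: [0.8, -0.7, -0.8]
opening: 0.0008
the job is handed in; nothing more can be done
None
```

I finished the task and handed it in at 33.4 s on the robot's clock. The hand-in reports no verdict, so the checks below are my own.

- **Stoneware bowl:** it stands upright about 5 mm from the middle of the trivet.
- **Processor:** I tipped it to about 0.7 rad (worked out from the handle's path). All four celeriac chunks slid out into the bowl, and I lowered it again. The last check showed the handle back at its starting height; I judged the flap shut by eye only.
- **Crusher hopper:** all four green stalk ends lie in it.
- **Start plunger:** its top went from 186 mm to 175.5 mm against a hard stop, which is about the full 10 mm stroke. It sprang back to 186 mm.
- **Other objects:** the scraper, cruet, mug, mill, salt jar and the black and orange look-alikes looked unmoved in the pictures; I did not measure them again.

Two readings did not fit. The raised plunger measured about 4 mm higher than the 182 mm stated, though both cameras agreed. The press also reached 40 N at the wrist against the roughly 6 N expected, because I drove it past the stop. That is right at the 40 N limit for the arm and gripper body, but only the closed fingertips were touching.

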